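# Seat a moulded cup on the test peg and hold the spring gauge on its mark

## Task

Take the cup that lies in the sloping cradle, turn it mouth down and lower it over the upright peg of the pedestal until its mouth sits flat on the white plate (do not let it drop), then let it go. Then take the spring gauge out of its stand and hold it upright with its tip gently on the ring mark in the middle of the cup's closed end, the spring plunger pressed about half-way in. Finish still holding the gauge there, and leave the other things on the bench where they are.

Things in the scene. Friction and masses are not known exactly. Their poses are not given: they have to be found in the camera images.
- cup_mid (a point): Black plastic cup, round, open at one end: 80 mm long, 44 mm outer diameter, with a 52 mm diameter flange 6 mm long round its mouth; walls 4 mm, closed end 5 mm, about 0.11 kg. This point is on its axis, half-way along (40 mm from either end). Its z axis points out of the closed end, away from the mouth. At the start it lies in the cradle.
- cup_mouth (a point): Centre of the cup's mouth, in the plane of the rim; same axes as the cup.
- cup_mark (a point): The white ring mark (16 mm across) in the middle of the outside of the cup's closed end; same axes as the cup: z points out of the closed end.
- cup: The same black cup; origin at the centre of its mouth, z out of the closed end.
- cradle: Fixed aluminium cradle on a 130 x 64 x 10 mm foot. Origin under the centre of the foot. The cup lies on two rods (within 18 mm either side of its axis, so its sides are free for fingers) with its middle 75 mm above the table, over the origin; its mouth points along the cradle's +x and slopes 15 degrees down, against a low stop plate: lift it straight up.
- peg_foot (a point): Foot of the upright peg, on its axis, at the top of the white plate (84 x 84 mm) of the fixed pedestal; 60 mm above the table. The steel peg is 26 mm in diameter, 55 mm high, with a tapered tip; the cup's bore is 36 mm. z is up.
- gauge_mid (a point): Spring gauge: upright grey square body 26 x 26 mm, 70 mm tall; this point is the centre of that body (35 mm below its top). x and y are square to its flat sides, z points up, away from the tip. Under the body comes a neck 14 mm in diameter, 20 mm long, then the thin sprung plunger; the free tip is 71 mm below this point. About 0.145 kg.
- gauge: The same spring gauge; origin at the centre of the underside of its square body, z up, away from the tip.
- gauge_tip (a point): Ball end of the plunger (8 mm in diameter): its lowest point. It moves with the plunger.
- plunger (a joint): How far the gauge's sprung plunger is pressed in: 0 (free) to 0.008 m (fully in). About 1 N starts it, 3 N half-way (0.004 m), 5 N fully in.
- stand: Fixed aluminium block, 62 x 62 x 50 mm, with a 20 mm hole from its top, in which the gauge hangs with its body resting on the top, 50 mm above the table. Origin under its centre. Lift the gauge 45 mm to clear it.
- housing: Bystander: small black and clear housing, 44 x 30 mm, 48 mm tall; origin under its centre.
- housing_b: Bystander: a second such housing, 44 x 30 mm, 48 mm tall; origin under its centre.
- collar: Bystander: steel collar, 48 mm in diameter, 14 mm tall; origin under its centre.
- cap_cup: Bystander: low black cup, 60 mm in diameter, 35 mm tall, standing mouth up; origin under its centre.
- driver: Bystander: screwdriver 170 mm long, lying on the table.
- weight: Bystander: brass cylinder 36 mm in diameter, 30 mm tall; origin under its centre.
Not all that is in view belongs to the job. Leave any green look-alike of the gauge alone. What is shaped like the cup but yellow is not meant.

How it is judged:
By the outcome, as a careful person would: the job done as asked, in the order asked, and still so for the second after the job is handed in, while the arm keeps its last pose, push and grip.
It also fails if it takes over 67 s, if anything falls off the work surface, if the arm or the gripper's body presses on something with over 40 N, if the wrist force passes 120 N, or if a joint passes its speed limit or range.

## Robot

A 6-joint arm with a two-finger parallel gripper is mounted at the origin on the work surface. World frame = base frame: x ahead of the robot, y to its left, z up, the work surface at z = 0. Lengths are in m, angles in rad, forces in N, time in s.
With the tool pointing down it reaches from about 0.35 to 0.85 m from the base axis. Payload 8.1 kg.
Tool frame: the origin (TCP) lies between the finger pads; the fingertips stand 8 mm ahead of it and the grasp point (between the pads) lies 11 mm behind it (robot.tip_reach is the y of the fingertips in the tool frame, in m); y points along the fingers, z is the direction in which the jaws open and shut, and the axes are right-handed (so a half turn about y gives the same grasp; the last joint's range is limited). The gripper opens to 93 mm and grips with 3 to 60 N. Pads are 15 mm wide; open, the fingers measure 128 mm over their backs; the gripper's body (75 mm by 188 mm) begins 65 mm behind the grasp point.
Start: joints at [1.262, 0.13, 1.488, -0, 1.523, -0.085], TCP at [0.133, 0.585, 0.227] pointing down, gripper open.
Joint ranges: [-2.96, 2.96], [-0.89, 2.26], [0.02, 2.5], [-1.34, 4.48], [0, 2.73], [-2.66, 2.66]. Speed limits (rad/s): [2.39, 2.39, 2.79, 3.14, 3.14, 3.14].

## Interface

Orientations are given as a rotation vector (axis times angle).
In Python, from plant import robot gives the robot as it stands.
- The arm moves only by the tool carry_out, never from a script. Its argument "increments" is a list of rows, each an object with "linear": the shift along the tool's x, y, z in m, a list of three; "yaw": the turn about the tool's y in rad. A call has 1 to 5 rows; each row is the pose to reach, as a shift and turn from the pose measured when the call began, along the tool's axes at that moment; what a row does not reach only later rows make up. A row lasts 1/8 s, in which the tool goes at most 62.5 mm and 10.7 degrees, less where a joint would pass 70% of its speed; a pose out of reach is approached as far as the arm can. A call with a gripper value outside its range is refused whole. "gripper" is the opening, from 0 (shut) to 1 (fully open), set as the call begins (left out, the last holds). The fingers move at their own pace and stop on an object; "newtons" is the grip in N (left out, the last holds). Time passes only in rows, so rows that repeat a pose let the fingers close. It gives the time, the measured TCP pose, the force and the opening at its end, in the units of the state.
- robot.read_state(): the state, without advancing time (a new reading comes with each control period).
- robot.read_camera(name): name is "scene" or "top" or "wrist"; returns the picture (480x640x3 uint8, blue, green, red); there is no depth.
- robot.camera_params(name): a dict with "fov_y" (degrees; the focal length in pixels is half the picture's height over the tangent of half this angle, whatever the lens; pixels are square), "cx", "cy" (the principal point, pixels), "k1" (the pictures are not rectified: a ray, as slopes to the right and down, at radius r is drawn at 1 + k1 r^2 times it, then the intrinsics apply), "R" (3x3) and "t" (3): a world point X has camera coordinates R X + t. Camera axes: x right, y down, z forward; pixel columns grow to the right and rows downward; lengths in m; the calibration is good to about 2 mm. A picture is of the moment at which its call begins: read the wrist's pose just before it. camera_params takes no time and is no camera call; for the wrist camera it gives the pose at the moment of the call.
- robot.close_job(): hands the job in, once; it reports no verdict.
The state is a dict: "t": time; "q": joint angles; "dq": joint speeds; "joint_torque": joint torques, N m; "tool_pos": TCP position; "orientation": TCP orientation; "force": force on the tool from outside, world axes, zero at the start; "wrist_torque": the same for the moment, N m; "opening": finger opening in m.
Only numpy, scipy, OpenCV 4.12 (cv2) and the standard library are available. Lean on these libraries where they do the work, as an engineer would, in place of code of your own. Each camera call takes 0.05 s, during which the arm holds its last target.

## Working session

There is one attempt and no reset: what is moved stays moved. The work goes in short steps, Python scripts to look and compute and a tool call to move; the robot and the scene stay as the last step left them, time stands still between calls to the robot, and variables do not carry over. Pictures are saved under pics/ and viewed, and the job is handed in when it is done.

Besides the shell and the picture viewer there is one more tool, called as name(argument=value, ...), one argument or row to a line, values as JSON. carry_out: Moves the arm, as the interface text tells. Its arguments: {"type":"object","properties":{"increments":{"type":"array","items":{"type":"object","properties":{"linear":{"type":"array","items":{"type":"number"}},"yaw":{"type":"number"}}}},"gripper":{"type":"number"},"newtons":{"type":"number"}},"required":["increments"]}

```bash
ls -la; mkdir -p pics; python3 - <<'E'
from plant import robot
import cv2,numpy as np
np.set_printoptions(precision=4,suppress=True)
print(robot.read_state())
for n in ["scene","top","wrist"]:
    print(n,robot.camera_params(n))
    cv2.imwrite(f"pics/{n}0.png",robot.read_camera(n))
E
```

```text
total 12
drwxr-xr-x  3 agent agent 4096 Dec  7 07:10 .
drwxr-xr-x 23 root  root  4096 Dec  7 07:10 ..
drwxr-xr-x  2 agent agent 4096 Dec  7 07:10 pics
{'t': 0.0, 'q': array([ 1.2616,  0.1312,  1.4892,  0.    ,  1.523 , -0.0854]), 'dq': array([ 0.0008, -0.0001, -0.0002, -0.0011, -0.0011,  0.0007]), 'joint_torque': array([ -0.002 , -55.9823, -49.1766,   0.0765,   0.0349,  -0.0002]), 'tool_pos': array([0.133 , 0.5845, 0.2256]), 'orientation': array([-1.5654,  0.176 , -0.1755]), 'force': array([-0.1915, -1.0823,  0.4298]), 'wrist_torque': array([ 0.0104, -0.0146, -0.047 ]), 'opening': 0.09275428799814582}
scene {'fov_y': 51.69437028146805, 'cx': 329.94375579686005, 'cy': 255.9467834716442, 'k1': 0.008938992318370547, 'R': array([[ 0.6392,  0.7689, -0.0139],
       [ 0.6502, -0.55  , -0.524 ],
       [-0.4106,  0.3259, -0.8516]]), 't': array([-0.3714, -0.3283,  1.3856])}
top {'fov_y': 44.10430605580119, 'cx': 310.855654854574, 'cy': 240.4550271152914, 'k1': 0.04849454838112163, 'R': array([[-0.0207, -0.9998, -0.0067],
       [-0.9954,  0.0212, -0.0931],
       [ 0.0932,  0.0047, -0.9956]]), 't': array([-0.0107,  0.5708,  1.024 ])}
wrist {'fov_y': 67.6569338680967, 'cx': 322.3186090002892, 'cy': 237.49174402461907, 'k1': -0.02738043959070415, 'R': array([[ 0.2222,  0.975 , -0.0018],
       [ 0.9312, -0.2117,  0.2966],
       [ 0.2888, -0.0676, -0.955 ]]), 't': array([-0.6   , -0.035 ,  0.3917])}
```

View pics/scene0.png

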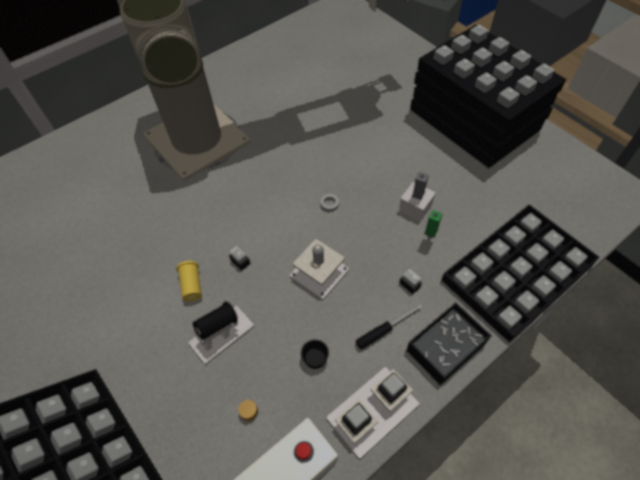

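View pics/top0.png

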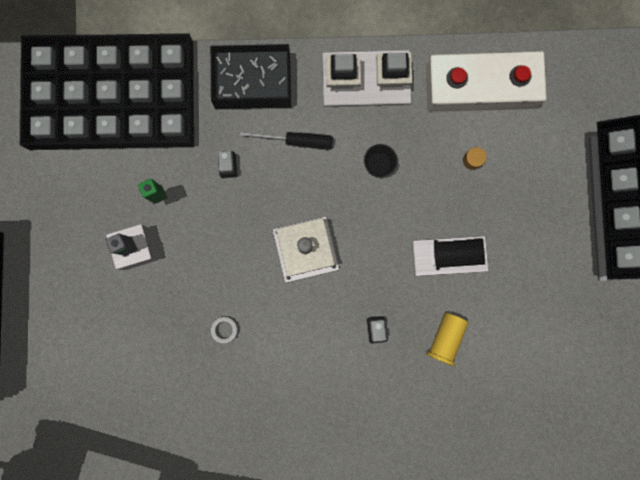

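View pics/wrist0.png

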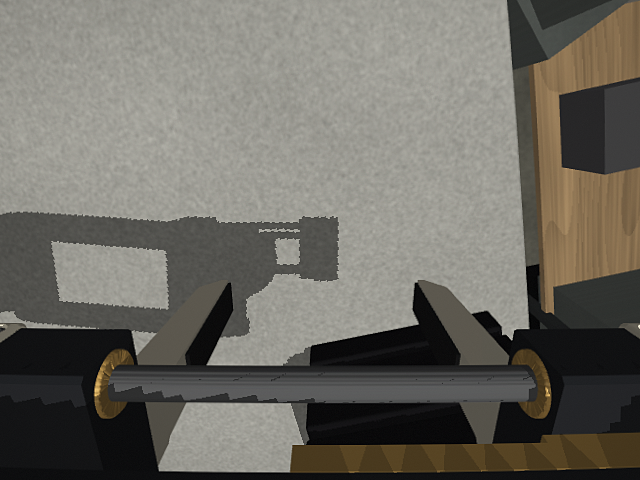

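Tool yaw is only about the finger axis, so the cup must pivot in a light grip near its closed end. First I'll zoom in on the parts.

```bash
cat > h.py <<'E'
import numpy as np, cv2
from scipy.spatial.transform import Rotation as Ro
np.set_printoptions(precision=4,suppress=True)
def ray(P,u,v):
    f=240/np.tan(np.radians(P['fov_y']/2)); R=np.array(P['R']);t=np.array(P['t'])
    d=np.array([(u-P['cx'])/f,(v-P['cy'])/f]); s=d.copy()
    for _ in range(20): s=d/(1+P['k1']*(s@s))
    w=R.T@np.array([s[0],s[1],1]); return -R.T@t, w/np.linalg.norm(w)
def plane(P,u,v,z):
    o,d=ray(P,u,v); return o+d*(z-o[2])/d[2]
def tri(*obs):
    A=np.zeros((3,3));b=np.zeros(3);L=[]
    for P,u,v in obs:
        o,d=ray(P,u,v);M=np.eye(3)-np.outer(d,d);A+=M;b+=M@o;L.append((o,M))
    X=np.linalg.solve(A,b); return X,[np.linalg.norm(M@(X-o)) for o,M in L]
def proj(P,X):
    f=240/np.tan(np.radians(P['fov_y']/2))
    c=np.array(P['R'])@np.asarray(X,float)+np.array(P['t']); s=c[:2]/c[2]; s=s*(1+P['k1']*(s@s))
    return np.array([P['cx']+f*s[0],P['cy']+f*s[1]])
E
python3 - <<'E'
import cv2
t=cv2.imread('pics/top0.png');s=cv2.imread('pics/scene0.png')
def c(i,x,y,w,h,k): return cv2.resize(i[y:y+h,x:x+w],(w*k,h*k),interpolation=cv2.INTER_CUBIC)
import numpy as np
a=np.hstack([c(t,400,220,100,75,4),c(t,90,170,100,75,4)])
b=np.hstack([c(s,180,290,100,75,4),c(s,380,165,100,75,4)])
cv2.imwrite('pics/z1.png',np.vstack([a,b]))
a=np.hstack([c(t,260,205,100,75,4),c(s,270,230,100,75,4)])
cv2.imwrite('pics/z2.png',a)
E
```

```text
(no output)
```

View pics/z1.png

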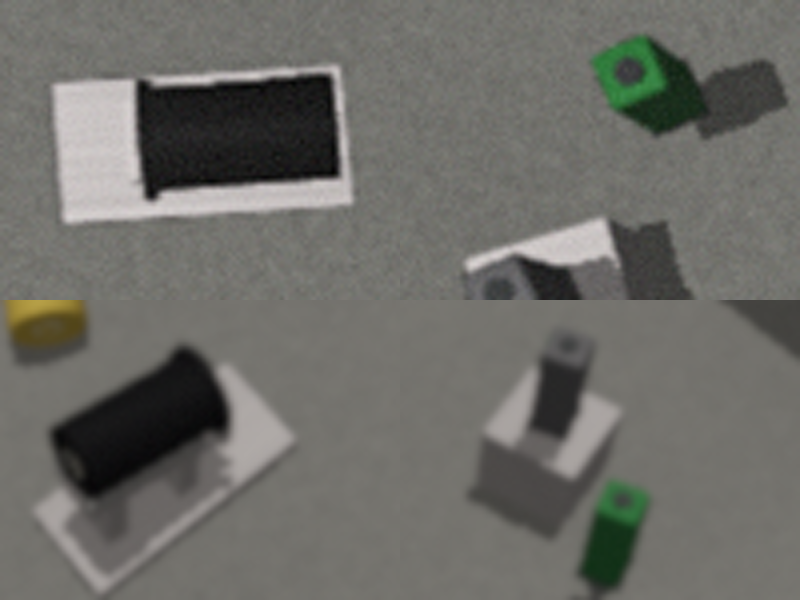

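View pics/z2.png

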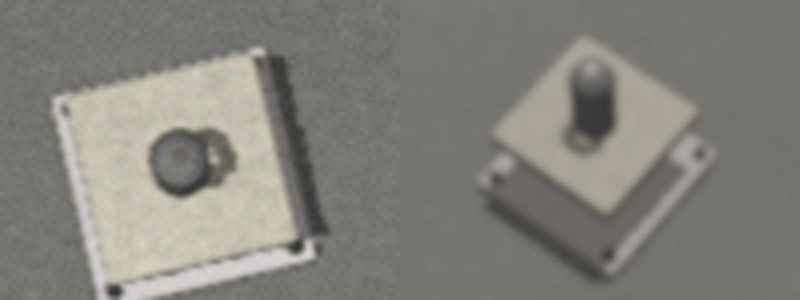

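```bash
python3 - <<'E'
from plant import robot
from h import *
T=robot.camera_params('top');S=robot.camera_params('scene')
c=[plane(T,*p,0.01) for p in [(413.2,241),(484.8,236.5),(488,271),(416,275.5)]]
print('cradle',np.mean(c,0),c, [np.linalg.norm(c[i]-c[(i+1)%4]) for i in range(4)])
m=c[0]+c[3]-c[1]-c[2]; print('dir',np.degrees(np.arctan2(m[1],m[0])))
print('peg tip',plane(T,305,244.2,.115),plane(S,318,247.5,.115),tri((T,305,244.2),(S,318,247.5)))
import cv2
t=cv2.imread('pics/top0.png');s=cv2.imread('pics/scene0.png')
def cr(i,x,y,w,h,k): return cv2.resize(i[y:y+h,x:x+w],(w*k,h*k),interpolation=cv2.INTER_CUBIC)
cv2.imwrite('pics/z3.png',np.hstack([cr(t,95,215,60,60,6),cr(s,390,165,60,60,6)]))
st=robot.read_state();print(Ro.from_rotvec(st['orientation']).as_matrix())
E
```

```text
cradle [ 0.5388 -0.2717  0.01  ] [array([ 0.5671, -0.2065,  0.01  ]), array([ 0.5725, -0.3344,  0.01  ]), array([ 0.5106, -0.337 ,  0.01  ]), array([ 0.5051, -0.2091,  0.01  ])] [np.float64(0.12801502715582733), np.float64(0.06189184202861147), np.float64(0.12799133252429204), np.float64(0.06202151713701085)]
dir 92.43454901966093
peg tip [ 0.5563 -0.0135  0.115 ] [ 0.5592 -0.0128  0.115 ] (array([ 0.5571, -0.0126,  0.112 ]), [np.float64(0.0010593315941795516), np.float64(0.0010593315941795792)])
[[ 0.9751 -0.0004  0.2219]
 [-0.2219 -0.0014  0.9751]
 [-0.0001 -1.     -0.0014]]
```

View pics/z3.png

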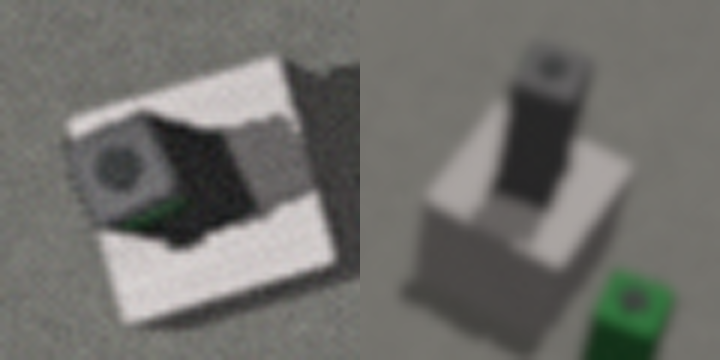

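carry_out(
  increments=[
    {"linear":[0.05,0,-0.03],"yaw":0.18},
    {"linear":[0.1,0,-0.06],"yaw":0.36},
    {"linear":[0.15,0,-0.09],"yaw":0.54},
    {"linear":[0.2,0,-0.12],"yaw":0.72},
    {"linear":[0.25,0,-0.155],"yaw":0.9},
  ],
  gripper=1,
)

```text
t: 0.78
tool_pos: [0.3434, 0.3766, 0.2258]
orientation: [-1.388, 0.878, -0.879]
force: [1.5, 0.9, -0.4]
opening: 0.0929
```

```bash
cat > goto.py <<'E'
import sys
from plant import robot
from h import *
# args: x y z jawdeg
a=sys.argv[1:]
s=robot.read_state();R=Ro.from_rotvec(s['orientation']).as_matrix();p=s['tool_pos']
jaw=np.degrees(np.arctan2(R[1,2],R[0,2]))
print('t %.2f'%s['t'],'p',p,'jaw %.2f'%jaw,'tooly',R[:,1],'q6 %.2f'%s['q'][5],'F',s['force'],'open %.4f'%s['opening'])
if len(a)>=3:
    d=np.array([float(v) for v in a[:3]])-p
    print('lin',R.T@d,'dist',np.linalg.norm(d))
if len(a)>3:
    y=(jaw-float(a[3])+90)%180-90
    print('yaw',np.radians(y))
E
python3 goto.py 0.54 -0.2 0.2257 2.43
```

```text
t 0.78 p [0.3434 0.3766 0.2258] jaw 25.29 tooly [-0.0004 -0.0014 -1.    ] q6 0.29 F [ 1.5252  0.8901 -0.4258] open 0.0929
lin [ 0.6053  0.0008 -0.0685] dist 0.609163731182966
yaw 0.39900437344429107
```

carry_out(
  increments=[
    {"linear":[0.06,0,-0.007],"yaw":0.08},
    {"linear":[0.12,0,-0.014],"yaw":0.16},
    {"linear":[0.18,0,-0.021],"yaw":0.24},
    {"linear":[0.24,0,-0.028],"yaw":0.32},
    {"linear":[0.3,0,-0.035],"yaw":0.4},
  ],
)

```text
t: 1.4
tool_pos: [0.4401, 0.0885, 0.2262]
orientation: [-1.228, 1.18, -1.181]
force: [0.7, 0.4, 0.9]
opening: 0.0933
```

```bash
python3 - <<'E'
from plant import robot
from h import *
P=robot.camera_params('wrist');s=robot.read_state();R=Ro.from_rotvec(s['orientation']).as_matrix()
c=-P['R'].T@P['t']; print('cam in tool',R.T@(c-s['tool_pos']),'fwd in tool',R.T@P['R'][2])
E
python3 goto.py 0.54 -0.2 0.2257 2.43
```

```text
cam in tool [-0.084  -0.1576  0.001 ] fwd in tool [ 0.2974  0.9548 -0.0008]
t 1.40 p [0.4401 0.0885 0.2262] jaw 2.23 tooly [ 0.     -0.0012 -1.    ] q6 0.05 F [0.7168 0.3854 0.9166] open 0.0933
lin [0.2921 0.0008 0.0886] dist 0.30528747502614145
yaw -0.0035155113319049287
```

carry_out(
  increments=[
    {"linear":[0.062,0,0.02],"yaw":0},
    {"linear":[0.12,0,0.04],"yaw":0},
    {"linear":[0.18,0,0.06],"yaw":0},
    {"linear":[0.24,0,0.08],"yaw":0},
    {"linear":[0.3,0,0.089],"yaw":-0.003},
  ],
)

```text
t: 2.02
tool_pos: [0.5405, -0.2069, 0.2262]
orientation: [-1.23, 1.178, -1.179]
force: [0.7, -0.2, 0.1]
opening: 0.0929
```

```bash
cat > snap.py <<'E'
import sys,pickle
from plant import robot
from h import *
for n in sys.argv[2:]:
    P=robot.camera_params(n); im=robot.read_camera(n)
    cv2.imwrite(f'pics/{n}{sys.argv[1]}.png',im); pickle.dump(P,open(f'pics/{n}{sys.argv[1]}.pkl','wb'))
E
python3 snap.py 1 wrist; python3 goto.py 0.54 -0.3 0.2257 2.43
```

```text
t 2.08 p [ 0.5402 -0.214   0.2254] jaw 2.20 tooly [-0.0008 -0.0049 -1.    ] q6 -0.50 F [-5.0773 -2.3281  0.1557] open 0.0928
lin [ 0.0859  0.0001 -0.0035] dist 0.08598261077938239
yaw -0.003986647294230879
```

View pics/wrist1.png

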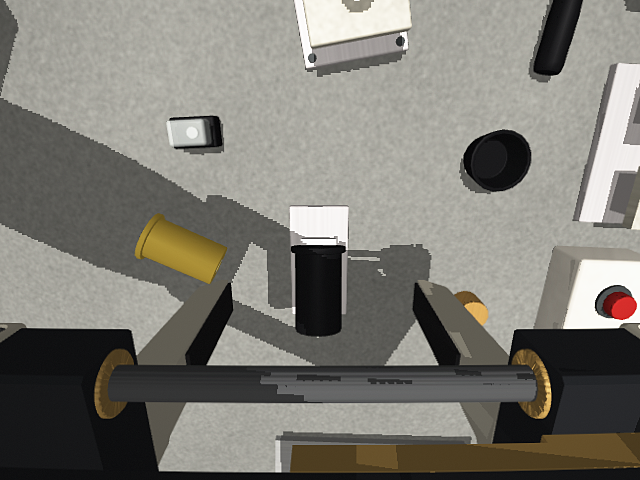

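```bash
python3 - <<'E'
import pickle
from h import *
P=pickle.load(open('pics/wrist1.pkl','rb'));im=cv2.imread('pics/wrist1.png')
g=im.max(2)
for r in (255,270,290,310,322):
    xs=np.where(g[r,280:360]<45)[0]+280
    # rows -> axis height unknown; use ~.08 plane
    c=(xs.min()+xs.max())/2
    print(r,xs.min(),xs.max(),plane(P,c,r,.09),plane(P,xs.max(),r,.08)[0]-plane(P,xs.min(),r,.08)[0])
xs=g[225:345,318]; print(xs[::4]); print(im[200:350:5,318].tolist())
E
```

```text
255 295 340 [ 0.538  -0.2306  0.09  ] 0.040576760541880974
270 296 340 [ 0.539  -0.2447  0.09  ] 0.040215674988755334
290 296 340 [ 0.5397 -0.2642  0.09  ] 0.04096685955150914
310 296 340 [ 0.5405 -0.2843  0.09  ] 0.04175432118083988
322 296 340 [ 0.541  -0.2968  0.09  ] 0.04224529325697135
[250 250 249 131 253  14  39  29  22  22  21  21  22  19  21  21  20  22
  21  21  20  21  21  18  20  18  18  21 190  96]
[[167, 177, 176], [111, 112, 117], [247, 248, 250], [247, 248, 250], [247, 248, 250], [246, 248, 250], [247, 247, 249], [250, 251, 253], [255, 255, 255], [13, 13, 14], [37, 37, 38], [23, 23, 22], [23, 22, 21], [21, 20, 20], [22, 21, 21], [20, 18, 19], [20, 20, 20], [20, 21, 19], [20, 19, 18], [21, 18, 19], [20, 19, 19], [20, 19, 19], [19, 19, 19], [19, 18, 18], [21, 19, 20], [18, 17, 18], [20, 19, 19], [20, 19, 19], [90, 96, 96], [88, 93, 93]]
```

carry_out(
  increments=[
    {"linear":[0.06,0,0],"yaw":0},
    {"linear":[0.088,0.03,-0.003],"yaw":-0.004},
    {"linear":[0.086,0.08,-0.003],"yaw":-0.004},
    {"linear":[0.086,0.13,-0.003],"yaw":-0.004},
    {"linear":[0.086,0.153,-0.003],"yaw":-0.004},
  ],
)

```text
t: 2.7
tool_pos: [0.5379, -0.2994, 0.0684]
orientation: [-1.234, 1.182, -1.176]
force: [0.2, -0.1, 0.0]
opening: 0.0931
```

```bash
python3 -c "
import pickle
from h import *
P=pickle.load(open('pics/wrist1.pkl','rb'));print(plane(P,318,336,.1066))"; python3 goto.py 0.5405 -0.300 0.0718 2.43; python3 snap.py 2 wrist scene
```

```text
[ 0.5413 -0.3011  0.1066]
t 2.70 p [ 0.5379 -0.2994  0.0684] jaw 2.41 tooly [-0.0059 -0.0015 -1.    ] q6 -0.63 F [ 0.2467 -0.1084  0.0308] open 0.0931
lin [ 0.0007 -0.0034  0.0025] dist 0.004295195241076755
yaw -0.000332004135335128
```

View pics/wrist2.png

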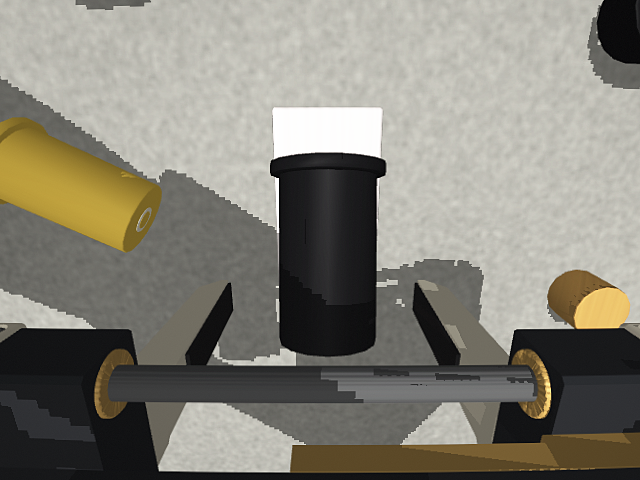

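carry_out(
  increments=[
    {"linear":[-0.002,-0.003,0.003],"yaw":0},
    {"linear":[-0.002,-0.003,0.003],"yaw":0},
    {"linear":[-0.002,-0.003,0.003],"yaw":0},
  ],
)

```text
t: 3.18
tool_pos: [0.5415, -0.2974, 0.073]
orientation: [-1.234, 1.181, -1.177]
force: [-1.1, -1.2, -0.0]
opening: 0.0932
```

carry_out(
  increments=[
    {"linear":[0,0,0],"yaw":0},
    {"linear":[0,0,0],"yaw":0},
    {"linear":[0,0,0],"yaw":0},
    {"linear":[0,0,0],"yaw":0},
    {"linear":[0,0,0],"yaw":0},
  ],
  gripper=0,
  newtons=4,
)

```text
t: 3.8
tool_pos: [0.5414, -0.2973, 0.0729]
orientation: [-1.234, 1.181, -1.177]
force: [0.1, -0.6, -0.6]
opening: 0.0477
```

```bash
python3 goto.py 0.5405 -0.297 0.2 2.43
```

```text
t 3.80 p [ 0.5414 -0.2973  0.0729] jaw 2.44 tooly [-0.0052 -0.002  -1.    ] q6 -0.62 F [ 0.0716 -0.5913 -0.6046] open 0.0477
lin [-0.0001 -0.1271 -0.0016] dist 0.12713477984856286
yaw 0.00016720924347633152
```

Nearly closed; wait a little more, then lift gently.

carry_out(
  increments=[
    {"linear":[0,0,0],"yaw":0},
    {"linear":[0,0,0],"yaw":0},
  ],
)

```text
t: 4.05
tool_pos: [0.5412, -0.2974, 0.0729]
orientation: [-1.235, 1.181, -1.177]
force: [-2.1, 0.3, 2.2]
opening: 0.0434
```

carry_out(
  increments=[
    {"linear":[0,-0.008,0],"yaw":0},
    {"linear":[0,-0.018,0],"yaw":0},
    {"linear":[0,-0.03,0],"yaw":0},
    {"linear":[0,-0.045,0],"yaw":0},
    {"linear":[0,-0.055,0],"yaw":0},
  ],
)

```text
t: 4.68
tool_pos: [0.5421, -0.2977, 0.1298]
orientation: [-1.234, 1.179, -1.178]
force: [-0.0, 0.0, -0.8]
opening: 0.043
```

```bash
python3 snap.py 3 wrist scene;python3 goto.py 0.5405 -0.297 0.2 2.43
```

```text
t 4.78 p [ 0.5425 -0.298   0.1302] jaw 2.44 tooly [-0.0029 -0.0038 -1.    ] q6 -0.62 F [-0.3765  0.0189 -1.548 ] open 0.0431
lin [-0.0008 -0.0698 -0.0022] dist 0.06987652330533219
yaw 0.0001344921374285333
```

View pics/wrist3.png

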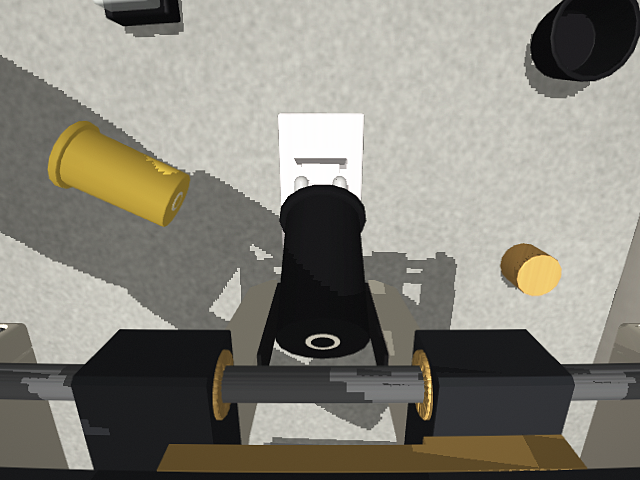

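View pics/scene3.png

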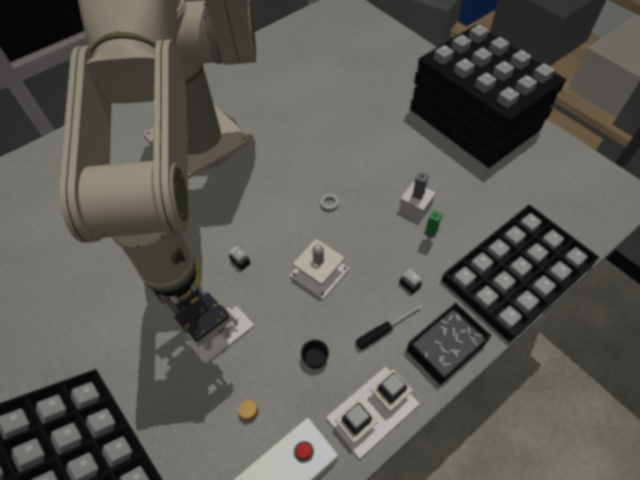

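It is pivoting (mark visible at (322,342)). Ease the grip to 3 N and rise further.

carry_out(
  increments=[
    {"linear":[0,-0.01,0],"yaw":0},
    {"linear":[0,-0.025,0],"yaw":0},
    {"linear":[0,-0.045,0],"yaw":0},
    {"linear":[0,-0.065,0],"yaw":0},
    {"linear":[0,-0.08,0],"yaw":0},
  ],
  newtons=3,
)

```text
t: 5.4
tool_pos: [0.5433, -0.298, 0.2125]
orientation: [-1.234, 1.176, -1.181]
force: [-0.3, -0.3, -1.6]
opening: 0.0431
```

```bash
python3 snap.py 4 wrist;python3 goto.py 0.5405 -0.297 0.2 2.43
```

```text
t 5.45 p [ 0.544  -0.2984  0.2146] jaw 2.44 tooly [ 0.001  -0.0064 -1.    ] q6 -0.62 F [ 0.9407 -0.0709  0.7265] open 0.0429
lin [-0.0017  0.0146 -0.0034] dist 0.015097938627553804
yaw 0.00012228548652560225
```

View pics/wrist4.png

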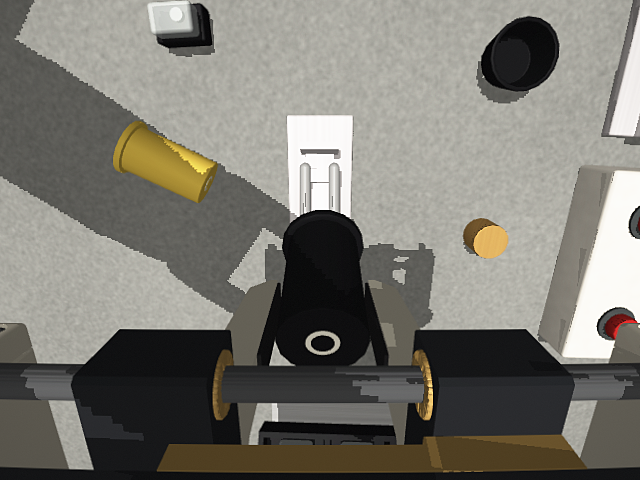

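carry_out(
  increments=[
    {"linear":[-0.02,0,0.002],"yaw":0},
    {"linear":[-0.05,-0.005,0.004],"yaw":0},
    {"linear":[-0.09,-0.005,0.006],"yaw":0},
    {"linear":[-0.12,-0.005,0.008],"yaw":0},
    {"linear":[-0.14,-0.005,0.008],"yaw":0},
  ],
)

```text
t: 6.08
tool_pos: [0.5455, -0.1556, 0.2179]
orientation: [-1.234, 1.174, -1.181]
force: [-0.1, -0.3, -1.0]
opening: 0.043
```

```bash
python3 snap.py 5 wrist;python3 goto.py 0.557 -0.013 0.22 2.43
```

```text
t 6.12 p [ 0.5456 -0.154   0.218 ] jaw 2.57 tooly [-0.0001 -0.0045 -1.    ] q6 -0.41 F [-0.537   0.6287 -1.7245] open 0.0424
lin [-0.1403 -0.0026  0.0177] dist 0.14145237151302115
yaw 0.0024581373968354412
```

View pics/wrist5.png

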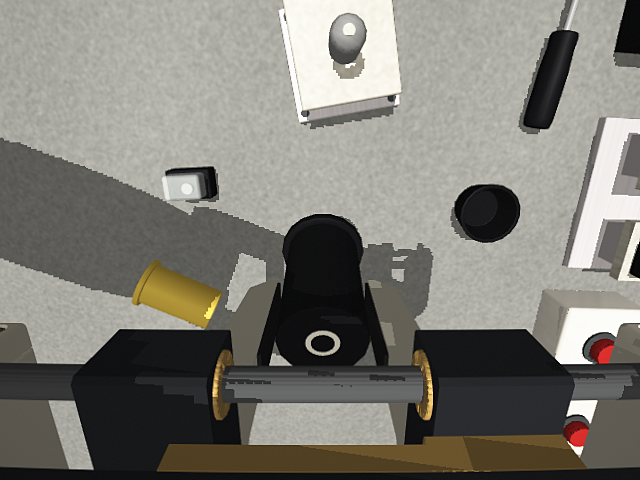

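```bash
cat > tilt.py <<'E'
import sys,pickle
from h import *
# predict mark row and flange far-row for tilt angles, given tool pose
from plant import robot
s=robot.read_state();R=Ro.from_rotvec(s['orientation']).as_matrix();P=robot.camera_params('wrist')
g=s['tool_pos']-0.011*R[:,1]
for th in (0,10,20,30,40,50,60):
    a=np.radians(th); z=-R[:,1]*np.cos(a)+R[:,0]*np.sin(a) # closed-end direction
    x=-R[:,0]*np.cos(a)-R[:,1]*np.sin(a)
    out=[]
    for k in (.006,.010,.014):
        mk=g+k*z; mo=g-(.080-k)*z
        ph=np.linspace(0,2*np.pi,73); ring=[proj(P,mo+.026*(np.cos(p)*x+np.sin(p)*R[:,2])) for p in ph]
        ring2=[proj(P,mo+.006*z+.026*(np.cos(p)*x+np.sin(p)*R[:,2])) for p in ph]
        e=[proj(P,mk+.006*(np.cos(p)*x+np.sin(p)*R[:,2])) for p in ph]; e=np.array(e)
        out+=[proj(P,mk)[1].round(1),min(np.array(ring)[:,1].min(),np.array(ring2)[:,1].min()).round(1)]
        if k==.01: out+=[(np.ptp(e[:,1])/np.ptp(e[:,0])).round(3)]
    print(th,*out)
E
python3 tilt.py
```

```text
0 323.6 221.4 328.4 223.0 0.876 333.5 224.7
10 325.5 204.0 331.7 206.5 0.765 338.2 209.1
20 327.2 187.7 334.5 191.2 0.629 342.1 194.7
30 328.5 172.8 336.7 177.4 0.473 345.1 182.0
40 329.5 159.9 338.2 165.6 0.302 347.2 171.4
50 330.0 149.5 339.0 156.5 0.123 348.2 163.7
60 330.1 142.7 339.2 151.2 0.058 348.3 159.7
```

carry_out(
  increments=[
    {"linear":[-0.05,-0.004,0.006],"yaw":0},
    {"linear":[-0.09,-0.004,0.012],"yaw":0},
    {"linear":[-0.115,-0.004,0.015],"yaw":0},
    {"linear":[-0.13,-0.004,0.017],"yaw":0},
    {"linear":[-0.14,-0.004,0.018],"yaw":0.002},
  ],
)

```text
t: 6.75
tool_pos: [0.5573, -0.013, 0.2212]
orientation: [-1.233, 1.176, -1.181]
force: [1.2, -0.3, -0.2]
opening: 0.043
```

```bash
python3 snap.py 6 wrist scene top;python3 goto.py 0.557 -0.013 0.22 2.43;python3 tilt.py; python3 - <<'E'
import cv2,numpy as np
w=cv2.imread('pics/wrist6.png')[180:400,200:450]
s=cv2.imread('pics/scene6.png')[190:300,260:370];t=cv2.imread('pics/top6.png')[190:300,260:370]
cv2.imwrite('pics/z6.png',np.hstack([cv2.resize(w,(400,352)),cv2.resize(s,(352,352))]))
cv2.imwrite('pics/z6t.png',cv2.resize(t,(440,440)))
E
```

```text
t 6.90 p [ 0.5573 -0.0136  0.2213] jaw 2.45 tooly [-0.0002 -0.0048 -1.    ] q6 -0.16 F [-0.7636 -0.3287 -0.3039] open 0.0427
lin [-0.0006  0.0013 -0.0003] dist 0.001500090154373245
yaw 0.00041644907243046397
0 323.6 221.4 328.5 223.0 0.876 333.6 224.7
10 325.6 204.0 331.8 206.5 0.765 338.2 209.1
20 327.3 187.7 334.6 191.2 0.629 342.2 194.8
30 328.6 172.9 336.7 177.4 0.472 345.2 182.0
40 329.5 159.9 338.3 165.6 0.302 347.2 171.5
50 330.1 149.6 339.1 156.6 0.123 348.3 163.7
60 330.2 142.8 339.2 151.2 0.058 348.3 159.7
```

View pics/z6.png

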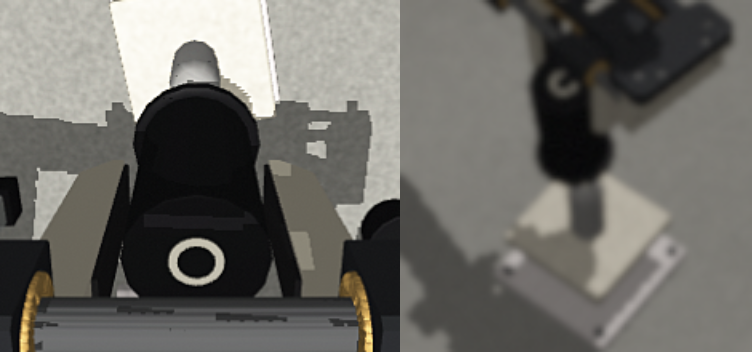

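View pics/wrist6.png

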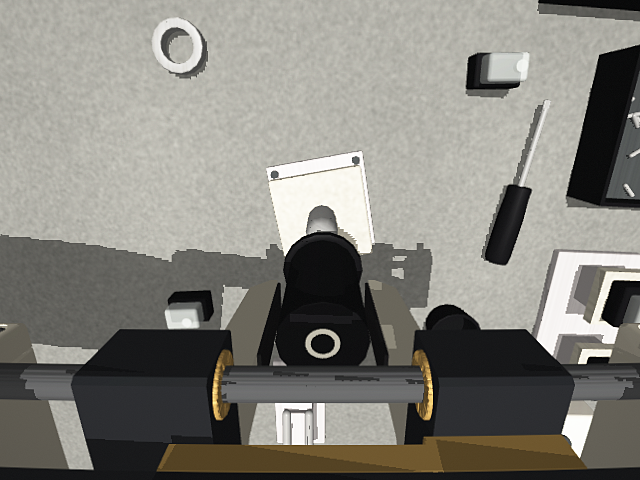

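```bash
sed -i 's/(0,10,20,30,40,50,60)/(-8,-4,0,4,8)/; s/(.006,.010,.014)/(.018,.022,.026)/; s/k==.01:/k==.022:/' tilt.py; python3 tilt.py; python3 - <<'E'
from h import *
im=cv2.imread('pics/wrist6.png');g=im.max(2)
m=((g>120)).astype('uint8'); m[:325]=0;m[362:]=0;m[:,:300]=0;m[:,345:]=0
n,l,st,c=cv2.connectedComponentsWithStats(m)
for i in range(1,n):
    if st[i,4]>50: print(st[i],c[i]); cs,_=cv2.findContours((l==i).astype('uint8'),cv2.RETR_EXTERNAL,cv2.CHAIN_APPROX_NONE); print(cv2.fitEllipse(cs[0]))
print(g[220:250,322].tolist())
E
```

```text
-8 333.4 239.0 337.6 240.1 0.938 342.1 241.2
-4 336.2 232.6 341.1 234.1 0.902 346.4 235.6
0 338.9 226.5 344.5 228.3 0.862 350.4 230.1
4 341.5 220.4 347.7 222.6 0.816 354.3 224.9
8 343.9 214.6 350.7 217.2 0.765 357.9 219.8
[305 329  35  29 421] [322.228  342.8076]
((322.3374938964844, 343.1341247558594), (28.44346809387207, 34.0006103515625), 89.75135040283203)
[143, 154, 166, 178, 183, 190, 196, 199, 194, 203, 225, 110, 35, 9, 14, 50, 52, 43, 36, 34, 16, 13, 16, 16, 13, 14, 13, 16, 14, 15]
```

View pics/z6t.png

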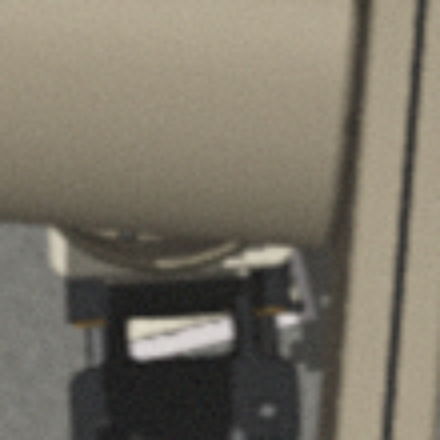

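```bash
python3 - <<'E'
from h import *
s=cv2.imread('pics/scene6.png')[200:270,285:355];cv2.imwrite('pics/z6s.png',cv2.resize(s,(700,700),interpolation=cv2.INTER_CUBIC))
E
```

```text
(no output)
```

View pics/z6s.png

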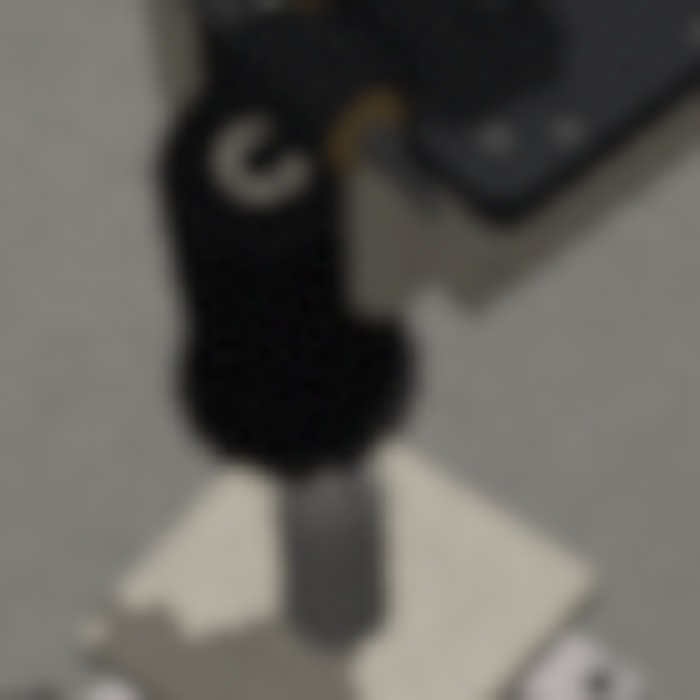

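```bash
python3 - <<'E'
import pickle
from h import *
W=pickle.load(open('pics/wrist6.pkl','rb'));S=pickle.load(open('pics/scene6.pkl','rb'))
X,e=tri((W,322.3,343.0),(S,310.3,215.6)); print('mark',X,e)
for z in (.155,.16,.165,.17,.175): print(z,'mouth scene',plane(S,314.2,236.7,z),'mark scene',plane(S,310.3,215.6,z+.08),'mark wrist',plane(W,322.3,343,z+.08))
# peg edges scene for calibration offset: predicted peg foot at (.5571,-.0126,.06)
print(proj(S,[.557,-.0131,.06]),proj(S,[.557,-.0131,.115]))
# flange far edge in wrist: horizontally at y+.026
for z in (.155,.16,.165,.17,.175): print(z,'far rim y',plane(W,322,231.5,z)[1:],plane(W,322,231.5,z+.006)[1:])
# peg visible in wrist: tip around (321,206) 
print(proj(W,[.557,-.0131,.115]), proj(W,[.557,-.0001,.110]))
E
```

```text
mark [ 0.5578 -0.0241  0.2373] [np.float64(0.0009211621424606203), np.float64(0.0009211621424606154)]
0.155 mouth scene [ 0.5544 -0.0172  0.155 ] mark scene [ 0.5555 -0.0235  0.235 ] mark wrist [ 0.5587 -0.0251  0.235 ]
0.16 mouth scene [ 0.5571 -0.0191  0.16  ] mark scene [ 0.5585 -0.0256  0.24  ] mark wrist [ 0.5585 -0.0217  0.24  ]
0.165 mouth scene [ 0.5598 -0.0211  0.165 ] mark scene [ 0.5616 -0.0277  0.245 ] mark wrist [ 0.5584 -0.0183  0.245 ]
0.17 mouth scene [ 0.5626 -0.023   0.17  ] mark scene [ 0.5646 -0.0298  0.25  ] mark wrist [ 0.5583 -0.015   0.25  ]
0.175 mouth scene [ 0.5653 -0.0249  0.175 ] mark scene [ 0.5676 -0.0319  0.255 ] mark wrist [ 0.5581 -0.0116  0.255 ]
[318.1237 260.2754] [317.2386 246.9289]
0.155 far rim y [0.0051 0.155 ] [0.0069 0.161 ]
0.16 far rim y [0.0066 0.16  ] [0.0083 0.166 ]
0.165 far rim y [0.008 0.165] [0.0098 0.171 ]
0.17 far rim y [0.0095 0.17  ] [0.0113 0.176 ]
0.175 far rim y [0.011 0.175] [0.0128 0.181 ]
[321.0083 239.2029] [321.733  221.2794]
```

```bash
python3 - <<'E'
import pickle
from h import *
W=pickle.load(open('pics/wrist6.pkl','rb'));W5=pickle.load(open('pics/wrist5.pkl','rb'))
print('w6 foot far',proj(W,[.557,-.0001,.06]))
p=lambda x,y,z:proj(W5,[x,y,z]).round(1)
print('w5 tip',p(.557,-.0131,.115),'foot near',p(.557,-.0261,.06),'edges foot',p(.544,-.0131,.06),p(.570,-.0131,.06))
s=cv2.imread('pics/wrist5.png')[0:130,270:420];cv2.imwrite('pics/z5.png',cv2.resize(s,(750,650),interpolation=cv2.INTER_CUBIC))
w1=cv2.imread('pics/wrist6.png')[190:280,270:380];cv2.imwrite('pics/z6w.png',cv2.resize(w1,(770,630),interpolation=cv2.INTER_CUBIC))
E
```

```text
w6 foot far [321.8873 207.0437]
w5 tip [348.4  32.9] foot near [342.7  67.3] edges foot [327.4  48.8] [359.9  50.4]
```

View pics/z5.png

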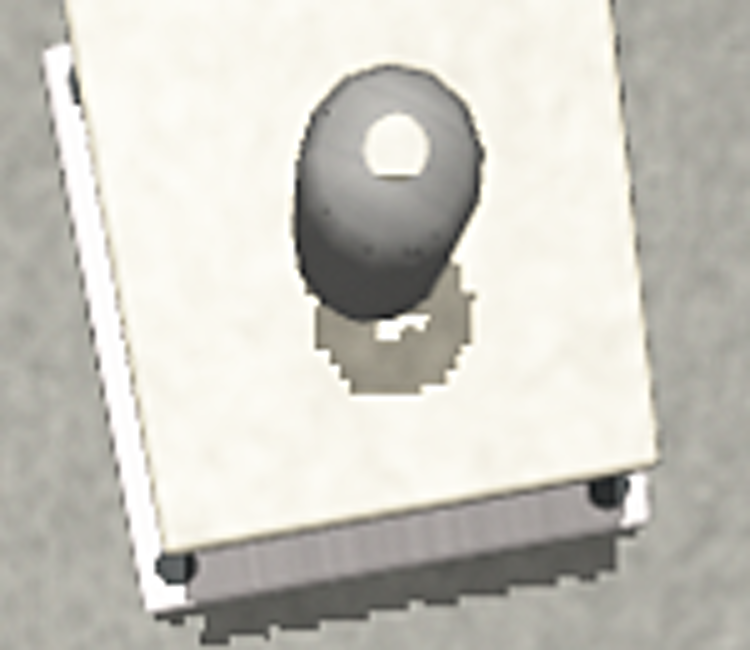

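View pics/z6w.png

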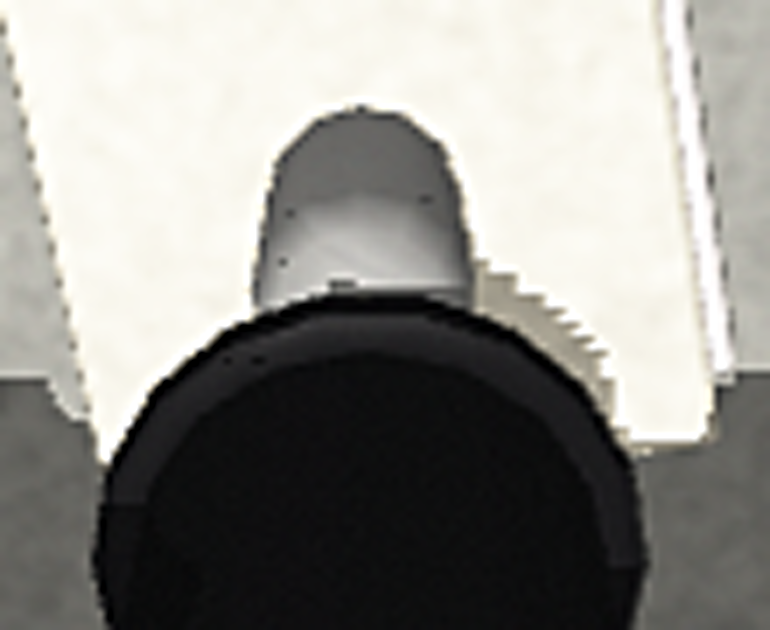

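carry_out(
  increments=[
    {"linear":[-0.0065,0.005,0],"yaw":0},
    {"linear":[-0.0065,0.015,0],"yaw":0},
    {"linear":[-0.0065,0.025,0],"yaw":0},
    {"linear":[-0.0065,0.031,0],"yaw":0},
  ],
)

```text
t: 7.4
tool_pos: [0.5564, -0.0075, 0.1888]
orientation: [-1.234, 1.177, -1.18]
force: [0.3, -0.4, -1.6]
opening: 0.0428
```

```bash
python3 snap.py 7 wrist scene;python3 goto.py 0.557 -0.007 0.19 2.43; python3 - <<'E'
from h import *
im=cv2.imread('pics/wrist7.png');g=im.max(2)
s=cv2.imread('pics/scene7.png')[200:270,285:355];w=im[190:370,230:410]
cv2.imwrite('pics/z7.png',np.hstack([cv2.resize(s,(400,400),interpolation=cv2.INTER_CUBIC),cv2.resize(w,(400,400))]))
m=((g>120)).astype('uint8'); m[:325]=0;m[362:]=0;m[:,:300]=0;m[:,345:]=0
cs,_=cv2.findContours(m,cv2.RETR_EXTERNAL,cv2.CHAIN_APPROX_NONE); print(cv2.fitEllipse(max(cs,key=len)))
E
```

```text
t 7.50 p [ 0.5564 -0.0073  0.1889] jaw 2.44 tooly [-0.0022 -0.0045 -1.    ] q6 -0.14 F [-0.1679  0.1466 -1.362 ] open 0.0426
lin [-0.0003 -0.0011  0.0007] dist 0.0012879805383462098
yaw 0.00020022815651698136
((322.34844970703125, 343.148193359375), (28.403730392456055, 34.004127502441406), 89.51970672607422)
```

View pics/z7.png

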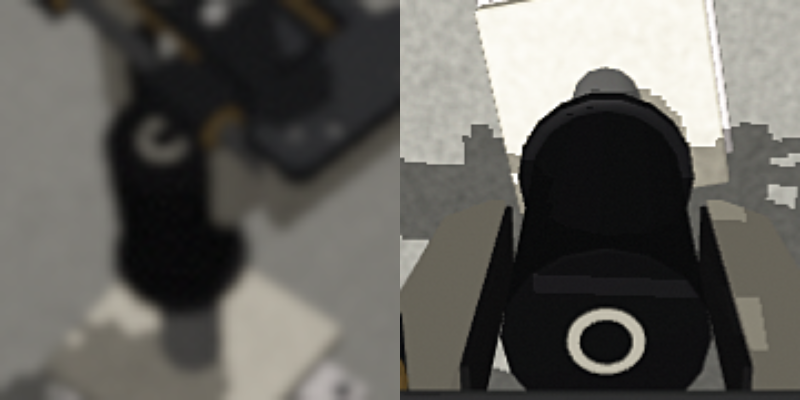

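```bash
python3 - <<'E'
import pickle
from h import *
W=pickle.load(open('pics/wrist7.pkl','rb'));S=pickle.load(open('pics/scene7.pkl','rb'))
for z in (.12,.125,.13): print('mouth scene',plane(S,316.3,244.5,z))
i=230;r=190+95*180/400
for z in (.125,.131): print('far rim',plane(W,322.5,r,z)); 
print('peg foot far',plane(W,322,190+68*.45,.06), 'cup col',plane(W,230+.45*606,r,.128))
print(tri((W,322.35,343.1),(S,285+160/5.714-.4,200+137/5.714-.4)))
E
```

```text
mouth scene [ 0.5536 -0.0126  0.12  ]
mouth scene [ 0.5562 -0.0145  0.125 ]
mouth scene [ 0.5588 -0.0164  0.13  ]
far rim [0.5565 0.0105 0.125 ]
far rim [0.5564 0.0123 0.131 ]
peg foot far [0.5563 0.0014 0.06  ] cup col [0.6717 0.0164 0.128 ]
(array([ 0.5567, -0.019 ,  0.2048]), [np.float64(0.0013181389245776791), np.float64(0.0013181389245776787)])
```

carry_out(
  increments=[
    {"linear":[-0.004,0.004,0],"yaw":0},
    {"linear":[-0.004,0.018,0],"yaw":0},
    {"linear":[-0.004,0.032,0],"yaw":0},
    {"linear":[-0.004,0.045,0],"yaw":0},
    {"linear":[-0.004,0.052,0],"yaw":0},
  ],
)

```text
t: 8.12
tool_pos: [0.5553, -0.0036, 0.1353]
orientation: [-1.235, 1.179, -1.179]
force: [-0.4, 0.5, -1.4]
opening: 0.0429
```

```bash
python3 snap.py 8 wrist scene;python3 goto.py 0.557 -0.007 0.13 2.43; python3 - <<'E'
from h import *
im=cv2.imread('pics/wrist8.png');g=im.max(2)
s=cv2.imread('pics/scene8.png')[200:290,275:365];w=im[190:370,230:410]
cv2.imwrite('pics/z8.png',np.hstack([cv2.resize(s,(400,400),interpolation=cv2.INTER_CUBIC),cv2.resize(w,(400,400))]))
m=((g>120)).astype('uint8'); m[:325]=0;m[362:]=0;m[:,:300]=0;m[:,345:]=0
cs,_=cv2.findContours(m,cv2.RETR_EXTERNAL,cv2.CHAIN_APPROX_NONE); print(cv2.fitEllipse(max(cs,key=len)))
E
```

```text
t 8.22 p [ 0.5553 -0.0036  0.1356] jaw 2.44 tooly [-0.0042 -0.0044 -1.    ] q6 -0.14 F [-0.1232  0.1778 -0.6689] open 0.0429
lin [0.0035 0.0056 0.0015] dist 0.006773761729545137
yaw 0.000184128470911614
((322.3489074707031, 343.13616943359375), (28.34663963317871, 33.9964714050293), 90.11280822753906)
```

View pics/z8.png

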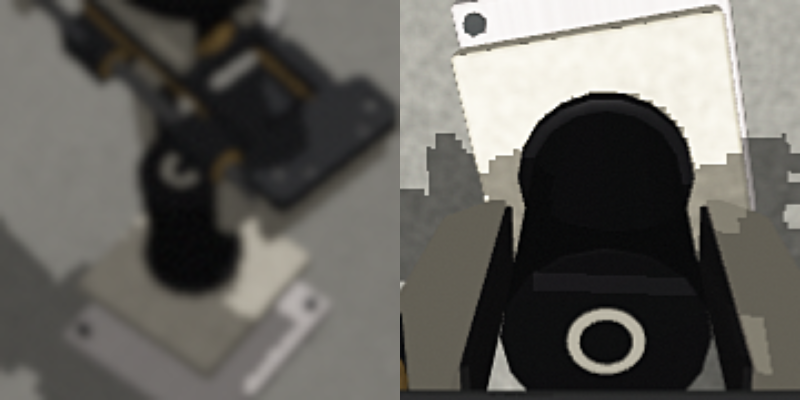

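carry_out(
  increments=[
    {"linear":[0,0.002,0.0005],"yaw":0},
    {"linear":[0,0.004,0.001],"yaw":0},
    {"linear":[0,0.006,0.001],"yaw":0},
    {"linear":[0,0.007,0.001],"yaw":0},
  ],
)

```text
t: 8.72
tool_pos: [0.5564, -0.0036, 0.1286]
orientation: [-1.235, 1.179, -1.179]
force: [0.9, 0.0, -0.1]
opening: 0.0425
```

carry_out(
  increments=[
    {"linear":[0,0.001,0],"yaw":0},
    {"linear":[0,0.002,0],"yaw":0},
    {"linear":[0,0.003,0],"yaw":0},
    {"linear":[0,0.003,0],"yaw":0},
  ],
)

```text
t: 9.22
tool_pos: [0.5562, -0.0036, 0.1255]
orientation: [-1.235, 1.179, -1.179]
force: [-1.0, 0.1, -1.1]
opening: 0.0429
```

```bash
python3 goto.py; for i in 1 2 3; do python3 -c "
from plant import robot
robot.read_camera('scene');print(robot.read_state()['force'])"; done
```

```text
t 9.22 p [ 0.5562 -0.0036  0.1255] jaw 2.44 tooly [-0.0043 -0.0044 -1.    ] q6 -0.14 F [-1.036   0.0626 -1.0885] open 0.0429
[-0.32386914 -0.17931621 -1.21707403]
[-0.08366802  0.61454449 -1.21944233]
[-0.47164116  0.55243336  0.0399145 ]
```

carry_out(
  increments=[
    {"linear":[0,0.001,0],"yaw":0},
    {"linear":[0,0.002,0],"yaw":0},
    {"linear":[0,0.003,0],"yaw":0},
    {"linear":[0,0.003,0],"yaw":0},
  ],
)

```text
t: 9.88
tool_pos: [0.5567, -0.0035, 0.1231]
orientation: [-1.235, 1.178, -1.179]
force: [-0.3, 1.6, 4.9]
opening: 0.0429
```

```bash
cat > el.py <<'E'
import sys
from h import *
im=cv2.imread(f'pics/wrist{sys.argv[1]}.png');g=im.max(2)
m=((g>120)).astype('uint8'); m[:320]=0;m[362:]=0;m[:,:300]=0;m[:,345:]=0
cs,_=cv2.findContours(m,cv2.RETR_EXTERNAL,cv2.CHAIN_APPROX_NONE); print(cv2.fitEllipse(max(cs,key=len)))
E
python3 snap.py 9 wrist scene; python3 el.py 9; python3 goto.py
```

```text
((322.33990478515625, 343.9624328613281), (28.543621063232422, 34.19124984741211), 89.29228973388672)
t 9.97 p [ 0.5567 -0.0035  0.123 ] jaw 2.44 tooly [-0.0033 -0.0044 -1.    ] q6 -0.14 F [-0.2686  2.2973  4.1619] open 0.0427
```

```bash
python3 - <<'E'
from h import *
im=cv2.imread('pics/wrist9.png')
s=cv2.imread('pics/scene9.png')[200:290,275:365];w=im[190:370,230:410]
cv2.imwrite('pics/z9.png',np.hstack([cv2.resize(s,(400,400),interpolation=cv2.INTER_CUBIC),cv2.resize(w,(400,400))]))
E
```

```text
(no output)
```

View pics/z9.png

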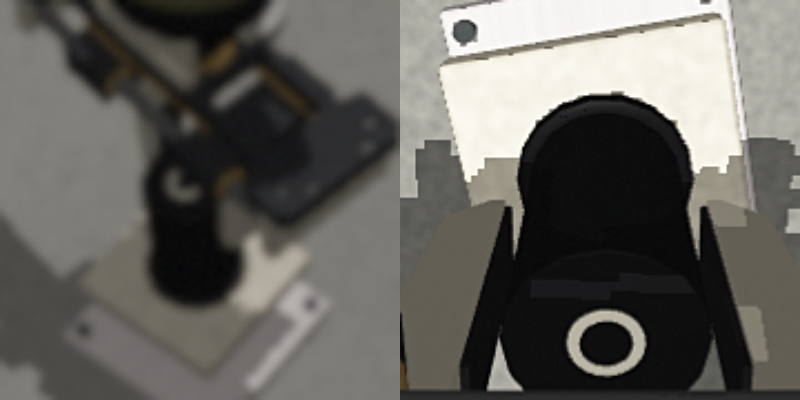

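carry_out(
  increments=[
    {"linear":[-0.001,0.0005,0],"yaw":0},
    {"linear":[-0.002,0.001,0],"yaw":0},
    {"linear":[-0.003,0.0015,0],"yaw":0},
    {"linear":[-0.003,0.0015,0],"yaw":0},
  ],
)

```text
t: 10.48
tool_pos: [0.5564, -0.0004, 0.1214]
orientation: [-1.235, 1.178, -1.179]
force: [-1.0, 1.5, 4.4]
opening: 0.0432
```

```bash
python3 snap.py 10 wrist; python3 el.py 10; python3 goto.py
```

```text
((322.195068359375, 344.4515075683594), (29.55338478088379, 34.556190490722656), 90.04452514648438)
t 10.53 p [ 0.5564 -0.0004  0.1214] jaw 2.45 tooly [-0.0036 -0.0043 -1.    ] q6 -0.13 F [-1.4805  2.3193  4.7346] open 0.0433
```

carry_out(
  increments=[
    {"linear":[0,0,0],"yaw":0},
    {"linear":[0,0,0],"yaw":0},
    {"linear":[0,0,0],"yaw":0},
  ],
  gripper=0.65,
)

```text
t: 10.9
tool_pos: [0.5562, -0.0006, 0.121]
orientation: [-1.235, 1.179, -1.179]
force: [-0.1, -0.3, -0.5]
opening: 0.0601
```

```bash
python3 snap.py 11 wrist scene; python3 el.py 11; python3 goto.py;python3 - <<'E'
from h import *
im=cv2.imread('pics/wrist11.png')
s=cv2.imread('pics/scene11.png')[200:290,275:365];w=im[190:370,230:410]
cv2.imwrite('pics/z11.png',np.hstack([cv2.resize(s,(400,400),interpolation=cv2.INTER_CUBIC),cv2.resize(w,(400,400))]))
E
```

```text
((322.0172424316406, 343.0316467285156), (29.961153030395508, 34.51146697998047), 91.85525512695312)
t 11.00 p [ 0.5563 -0.0005  0.1212] jaw 2.45 tooly [-0.0039 -0.0044 -1.    ] q6 -0.13 F [-0.3113 -0.5313  0.2709] open 0.0606
```

View pics/z11.png

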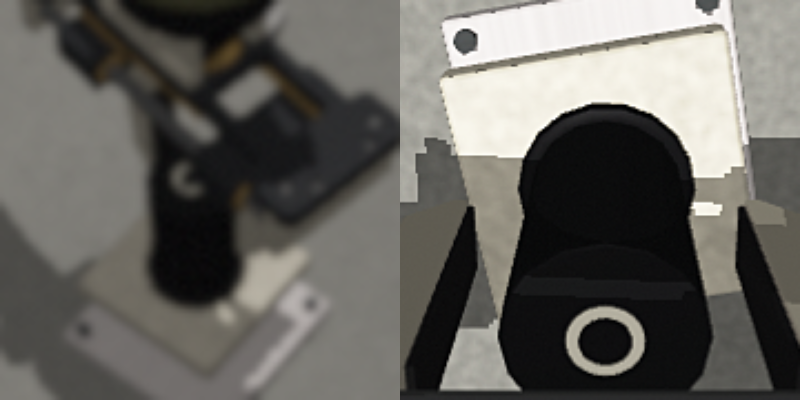

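```bash
python3 - <<'E'
import pickle
from h import *
W=pickle.load(open('pics/wrist11.pkl','rb'));S=pickle.load(open('pics/scene11.pkl','rb'))
from plant import robot
T=robot.camera_params('top')
print('mark wrist',plane(W,322.0,343.0,.14))
print('gauge top',plane(T,114.6,242.4,.12),plane(S,421.3,175.8,.12),tri((T,114.6,242.4),(S,421.3,175.8)))
c=[plane(T,95+x/6-.4,215+y/6-.4,.05) for x,y in [(72,125),(275,58),(335,262),(125,325)]]
print('stand',np.mean(c,0),c);
print([np.degrees(np.arctan2(*(c[(i+1)%4]-c[i])[[1,0]])) for i in range(4)])
# gauge top body corners (crop 6x): (65,140),(145,112),(182,190),(100,225)
c=[plane(T,95+x/6-.4,215+y/6-.4,.12) for x,y in [(67,140),(147,112),(180,192),(100,226)]]
print('gauge',np.mean(c,0),[np.degrees(np.arctan2(*(c[(i+1)%4]-c[i])[[1,0]])) for i in range(4)],[np.linalg.norm(c[(i+1)%4]-c[i]) for i in range(4)])
# green
print('green top',plane(T,90+ (628-400)/4,170+70/4,.07))
E
python3 goto.py 0.53 0.30 0.24
```

```text
mark wrist [ 0.5573 -0.0092  0.14  ]
gauge top [0.5653 0.2927 0.12  ] [0.5633 0.2919 0.12  ] (array([0.5647, 0.2913, 0.1221]), [np.float64(0.0008228500186196083), np.float64(0.0008228500186196432)])
stand [0.5643 0.2928 0.05  ] [array([0.5845, 0.3301, 0.05  ]), array([0.6028, 0.2721, 0.05  ]), array([0.5433, 0.2546, 0.05  ]), array([0.5265, 0.3143, 0.05  ])]
[np.float64(-72.5343613988635), np.float64(-163.58920620225325), np.float64(105.68741894796553), np.float64(15.19320797200455)]
gauge [0.5651 0.2918 0.12  ] [np.float64(-71.47579518294577), np.float64(-157.5778633939037), np.float64(112.2910144583076), np.float64(21.14659584834)] [np.float64(0.02238045484381912), np.float64(0.023546930353344358), np.float64(0.022885749864701373), np.float64(0.025022163609362644)]
green top [0.6633 0.2554 0.07  ]
t 11.00 p [ 0.5563 -0.0005  0.1212] jaw 2.45 tooly [-0.0039 -0.0044 -1.    ] q6 -0.13 F [-0.3113 -0.5313  0.2709] open 0.0606
lin [-0.3009 -0.12   -0.0139] dist 0.3242251416969972
```

carry_out(
  increments=[
    {"linear":[0,-0.04,0],"yaw":0},
    {"linear":[0,-0.09,0],"yaw":0},
    {"linear":[-0.04,-0.12,0.002],"yaw":-0.08},
    {"linear":[-0.1,-0.12,0.004],"yaw":-0.16},
    {"linear":[-0.16,-0.12,0.006],"yaw":-0.25},
  ],
)

```text
t: 11.62
tool_pos: [0.5562, 0.1614, 0.2414]
orientation: [-1.339, 0.99, -0.991]
force: [-0.0, -0.9, -0.6]
opening: 0.0606
```

```bash
python3 goto.py 0.565 0.292 0.24 17; python3 snap.py 12 top; python3 - <<'E'
import pickle
from h import *
T=pickle.load(open('pics/top12.pkl','rb'));S=pickle.load(open('pics/scene11.pkl','rb'))
print('green',tri((T,147,187.5),(S,435.3,214.7)))
E
```

```text
t 11.62 p [0.5562 0.1614 0.2414] jaw 16.86 tooly [-0.0021 -0.0042 -1.    ] q6 -0.10 F [-0.0371 -0.9225 -0.5943] open 0.0606
lin [-0.1224  0.0008  0.0463] dist 0.13087567190808688
yaw -0.0025000371986735243
green (array([0.6564, 0.245 , 0.1063]), [np.float64(8.534966459990863e-05), np.float64(8.534966460007331e-05)])
```

carry_out(
  increments=[
    {"linear":[-0.04,0,0.015],"yaw":0},
    {"linear":[-0.08,0,0.03],"yaw":0},
    {"linear":[-0.11,0,0.042],"yaw":0},
    {"linear":[-0.122,0,0.046],"yaw":-0.002},
    {"linear":[-0.122,0,0.046],"yaw":-0.002},
  ],
)

```text
t: 12.3
tool_pos: [0.5621, 0.2988, 0.2405]
orientation: [-1.342, 0.983, -0.979]
force: [0.1, 0.3, -0.1]
opening: 0.0606
```

```bash
python3 snap.py 13 wrist top;python3 goto.py 0.565 0.292 0.24 17
```

```text
t 12.40 p [0.5625 0.2977 0.2407] jaw 17.47 tooly [-0.0035 -0.0006 -1.    ] q6 0.10 F [-0.5133  0.3252 -0.2912] open 0.0602
lin [0.0062 0.0007 0.0007] dist 0.006283716146278786
yaw 0.008138620043852698
```

View pics/wrist13.png

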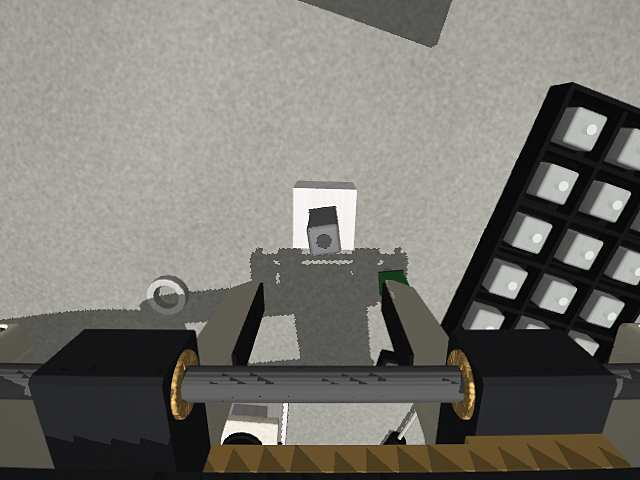

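```bash
python3 - <<'E'
from h import *
s=cv2.imread('pics/top13.png')[205:285,265:345];w=cv2.imread('pics/wrist13.png')[200:350,250:400]
cv2.imwrite('pics/z13.png',np.hstack([cv2.resize(s,(400,400),interpolation=cv2.INTER_CUBIC),cv2.resize(w,(400,400),interpolation=cv2.INTER_CUBIC)]))
E
```

```text
(no output)
```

View pics/z13.png

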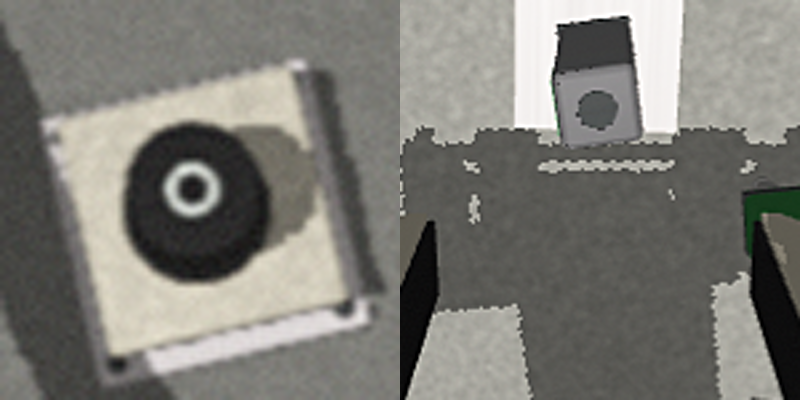

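```bash
python3 - <<'E'
import pickle
from h import *
W=pickle.load(open('pics/wrist13.pkl','rb'));T=pickle.load(open('pics/top13.pkl','rb'))
k=400/150
f=lambda x,y:(250+(x-400)/k-.3,200+y/k-.3)
c=[plane(W,*f(x,y),.12) for x,y in [(556,69),(634,62),(641,138),(566,146)]]
print('gauge',np.mean(c,0),plane(W,*f(598,110),.12),[np.degrees(np.arctan2(*(c[(i+1)%4]-c[i])[[1,0]])) for i in range(4)],[np.linalg.norm(c[(i+1)%4]-c[i]) for i in range(4)])
print('mark top',plane(T,302.8,242.2,.14))
E
```

```text
gauge [0.5654 0.2958 0.12  ] [0.5656 0.2939 0.12  ] [np.float64(22.92065096157647), np.float64(-66.65653331161712), np.float64(-155.90490217062114), np.float64(114.02534144497811)] [np.float64(0.023626115003162026), np.float64(0.02438350270649616), np.float64(0.023331560848172), np.float64(0.024865676404291444)]
mark top [ 0.5573 -0.0105  0.14  ]
```

```bash
python3 goto.py 0.5655 0.293 0.084 23.2
```

```text
t 12.40 p [0.5625 0.2977 0.2407] jaw 17.47 tooly [-0.0035 -0.0006 -1.    ] q6 0.10 F [-0.5133  0.3252 -0.2912] open 0.0602
lin [0.0055 0.1567 0.002 ] dist 0.15682794455210358
yaw -0.10007179357979554
```

carry_out(
  increments=[
    {"linear":[0.005,0.03,0.002],"yaw":-0.05},
    {"linear":[0.0055,0.06,0.002],"yaw":-0.1},
    {"linear":[0.0055,0.09,0.002],"yaw":-0.1},
    {"linear":[0.0055,0.1,0.002],"yaw":-0.1},
    {"linear":[0.0055,0.1,0.002],"yaw":-0.1},
  ],
)

```text
t: 13.02
tool_pos: [0.5656, 0.2921, 0.1406]
orientation: [-1.377, 0.91, -0.905]
force: [-0.5, -0.1, -0.5]
opening: 0.0606
```

```bash
python3 snap.py 14 wrist;python3 goto.py 0.5655 0.293 0.084 23.2
```

```text
t 13.07 p [0.5662 0.2926 0.1417] jaw 23.16 tooly [-0.0027 -0.0003 -1.    ] q6 -0.01 F [ 0.4644 -0.9324  0.5039] open 0.0605
lin [-0.0006  0.0577 -0.0003] dist 0.057736847973030546
yaw -0.0007586241350165589
```

View pics/wrist14.png

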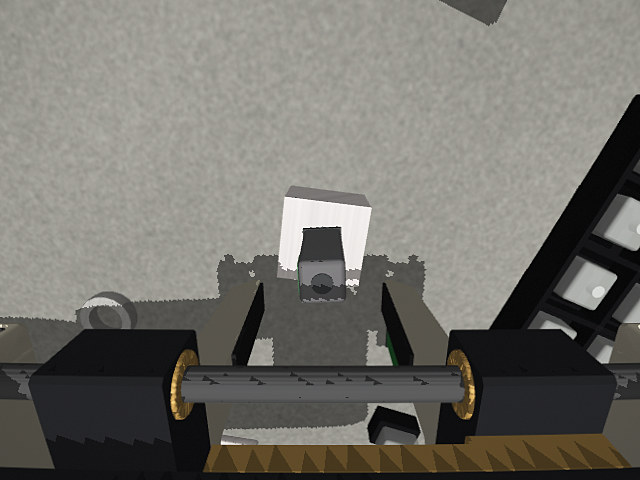

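```bash
python3 - <<'E'
import pickle
from h import *
W=pickle.load(open('pics/wrist14.pkl','rb'));im=cv2.imread('pics/wrist14.png')
cv2.imwrite('pics/z14.png',cv2.resize(im[220:310,280:370],(720,720),interpolation=cv2.INTER_CUBIC))
c=[plane(W,*p,.12) for p in [(299,262),(345,262),(346,300),(301,302)]]
print(np.mean(c,0),plane(W,322,284,.12),[np.degrees(np.arctan2(*(c[(i+1)%4]-c[i])[[1,0]])) for i in range(4)],[np.linalg.norm(c[(i+1)%4]-c[i]) for i in range(4)])
E
```

```text
[0.5655 0.2952 0.12  ] [0.5656 0.2939 0.12  ] [np.float64(23.23396382711843), np.float64(-64.37456115251645), np.float64(-153.90595963742314), np.float64(114.66702709197595)] [np.float64(0.02450749249943549), np.float64(0.02245131646171543), np.float64(0.024883079954097293), np.float64(0.02368076088879022)]
```

View pics/z14.png

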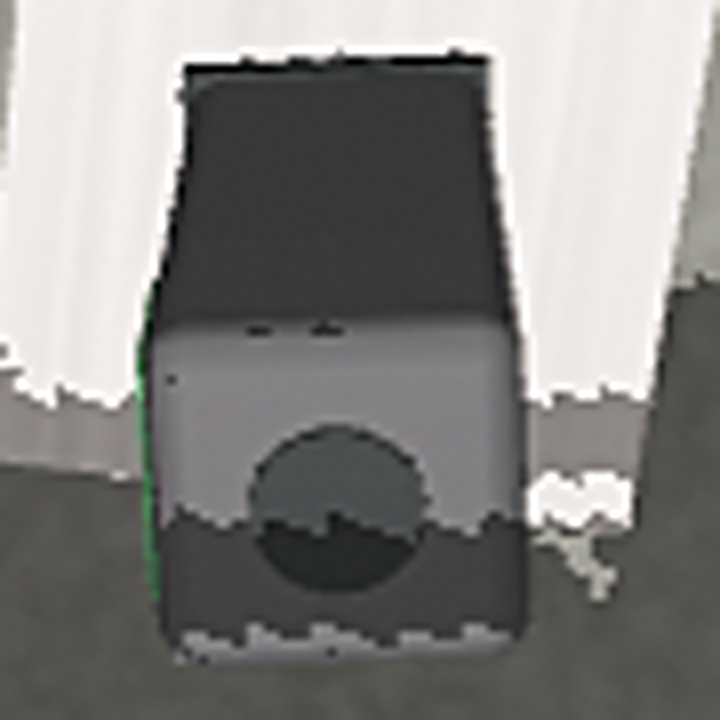

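carry_out(
  increments=[
    {"linear":[-0.001,0.02,0],"yaw":-0.02},
    {"linear":[-0.001,0.04,-0.0005],"yaw":-0.02},
    {"linear":[-0.001,0.054,-0.0005],"yaw":-0.02},
    {"linear":[-0.001,0.057,-0.0005],"yaw":-0.02},
    {"linear":[-0.001,0.057,-0.0005],"yaw":-0.02},
  ],
)

```text
t: 13.7
tool_pos: [0.5651, 0.2933, 0.0845]
orientation: [-1.383, 0.893, -0.89]
force: [-0.7, 0.5, 0.2]
opening: 0.0603
```

carry_out(
  increments=[
    {"linear":[0,0,0],"yaw":0},
    {"linear":[0,0,0],"yaw":0},
    {"linear":[0,0,0],"yaw":0},
    {"linear":[0,0,0],"yaw":0},
    {"linear":[0,0,0],"yaw":0},
  ],
  gripper=0,
  newtons=25,
)

```text
t: 14.32
tool_pos: [0.5652, 0.2933, 0.0847]
orientation: [-1.382, 0.893, -0.89]
force: [0.2, -0.7, 0.5]
opening: 0.0258
```

```bash
python3 goto.py 0.5573 -0.01 0.26
```

```text
t 14.32 p [0.5652 0.2933 0.0847] jaw 24.30 tooly [-0.0028 -0.0004 -1.    ] q6 -0.03 F [ 0.2355 -0.6968  0.4625] open 0.0258
lin [ 0.2731 -0.1751 -0.1325] dist 0.35040879727923846
```

carry_out(
  increments=[
    {"linear":[0,-0.02,0],"yaw":0},
    {"linear":[0,-0.06,0],"yaw":0},
    {"linear":[0,-0.11,0],"yaw":0},
    {"linear":[0,-0.15,0],"yaw":0},
    {"linear":[0,-0.165,0],"yaw":0},
  ],
)

```text
t: 14.95
tool_pos: [0.567, 0.294, 0.2546]
orientation: [-1.377, 0.89, -0.892]
force: [0.6, -0.8, -0.6]
opening: 0.0259
```

carry_out(
  increments=[
    {"linear":[0.03,0,-0.015],"yaw":0},
    {"linear":[0.08,0,-0.04],"yaw":0},
    {"linear":[0.13,0,-0.065],"yaw":0},
    {"linear":[0.17,0,-0.085],"yaw":0},
    {"linear":[0.19,0,-0.095],"yaw":0},
  ],
)

```text
t: 15.58
tool_pos: [0.5579, 0.0793, 0.2531]
orientation: [-1.378, 0.893, -0.893]
force: [0.7, -0.2, -1.2]
opening: 0.0262
```

```bash
python3 goto.py 0.5573 -0.01 0.245;python3 snap.py 15 scene wrist top
```

```text
t 15.57 p [0.5579 0.0793 0.2531] jaw 24.18 tooly [ 0.0011  0.0015 -1.    ] q6 -0.37 F [ 0.7115 -0.1636 -1.2158] open 0.0262
lin [ 0.0813  0.0079 -0.0371] dist 0.08968829888616478
```

View pics/wrist15.png

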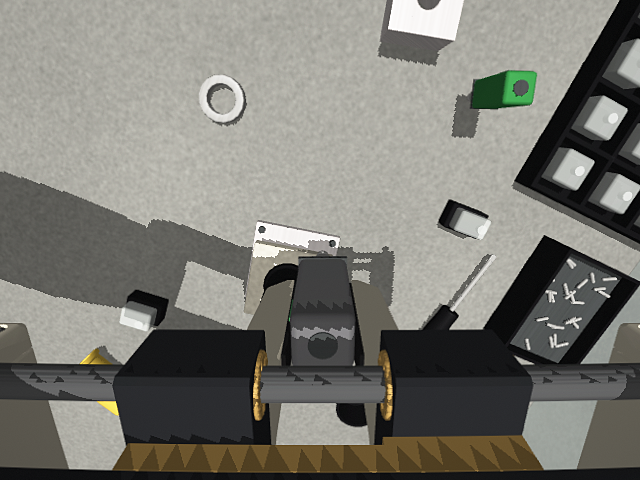

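View pics/scene15.png

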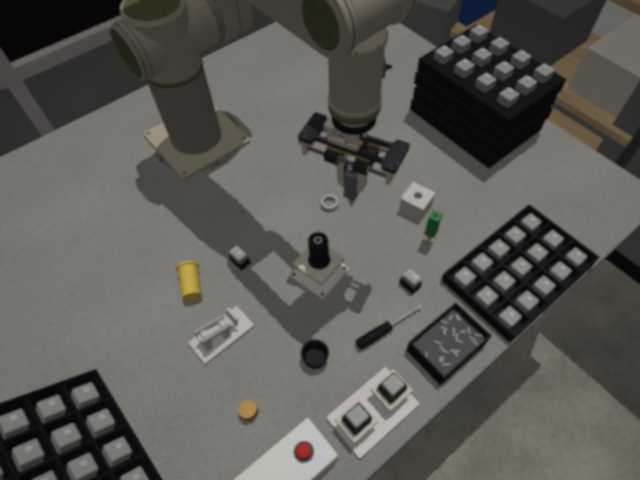

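carry_out(
  increments=[
    {"linear":[0.02,0,-0.009],"yaw":0},
    {"linear":[0.045,0.001,-0.02],"yaw":0},
    {"linear":[0.066,0.004,-0.03],"yaw":0},
    {"linear":[0.08,0.008,-0.037],"yaw":0},
    {"linear":[0.081,0.016,-0.037],"yaw":0},
  ],
)

```text
t: 16.35
tool_pos: [0.5578, -0.0082, 0.2367]
orientation: [-1.377, 0.893, -0.893]
force: [-1.0, 1.0, -1.5]
opening: 0.0258
```

carry_out(
  increments=[
    {"linear":[0,0,0],"yaw":0},
    {"linear":[0,0,0],"yaw":0},
  ],
)

```text
t: 16.6
tool_pos: [0.5577, -0.0073, 0.2365]
orientation: [-1.377, 0.893, -0.892]
force: [0.1, -1.1, -1.8]
opening: 0.026
```

```bash
python3 goto.py 0.557 -0.0097 0.22;python3 snap.py 16 scene wrist top;  python3 - <<'E'
from h import *
s=cv2.imread('pics/scene16.png')[190:270,280:360];w=cv2.imread('pics/wrist16.png')[200:350,250:400]
cv2.imwrite('pics/z16.png',np.hstack([cv2.resize(s,(400,400),interpolation=cv2.INTER_CUBIC),cv2.resize(w,(400,400),interpolation=cv2.INTER_CUBIC)]))
E
```

```text
t 16.60 p [ 0.5577 -0.0073  0.2365] jaw 24.20 tooly [ 0.0013  0.0026 -1.    ] q6 -0.53 F [ 0.0934 -1.1014 -1.7631] open 0.0260
lin [ 0.0019  0.0165 -0.0017] dist 0.016705871458130475
```

View pics/z16.png

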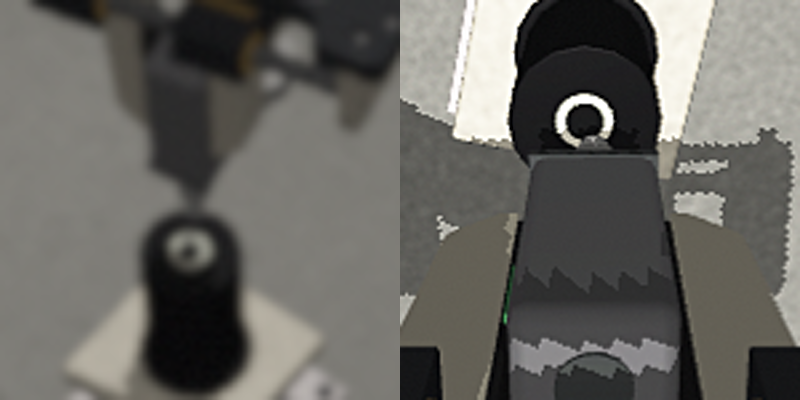

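```bash
python3 - <<'E'
import pickle
from h import *
W=pickle.load(open('pics/wrist16.pkl','rb'));S=pickle.load(open('pics/scene16.pkl','rb'))
a=(318.7,244.7);b=(280+190/5-.4,190+249/5-.4)
print('mark',plane(W,*a,.14),plane(S,*b,.14),tri((W,*a),(S,*b)))
tz=.2365-.0707
print('tip scene',plane(S,280+195/5-.4,190+205/5-.4,tz+.002))
# gauge axis in wrist: bottom edge of body center
print('body bottom col', plane(W,322.1,200+155/2.667,tz+.036))
E
```

```text
mark [ 0.557 -0.009  0.14 ] [ 0.556  -0.0102  0.14  ] (array([ 0.5565, -0.0096,  0.1398]), [np.float64(0.0007437320760269948), np.float64(0.0007437320760269656)])
tip scene [ 0.5555 -0.0059  0.1678]
body bottom col [0.5542 0.0033 0.2018]
```

carry_out(
  increments=[
    {"linear":[0.001,0.005,-0.001],"yaw":0},
    {"linear":[0.002,0.012,-0.0017],"yaw":0},
    {"linear":[0.002,0.019,-0.0017],"yaw":0},
    {"linear":[0.002,0.022,-0.0017],"yaw":0},
    {"linear":[0.002,0.022,-0.0017],"yaw":0},
  ],
)

```text
t: 17.38
tool_pos: [0.557, -0.0102, 0.2145]
orientation: [-1.377, 0.893, -0.892]
force: [-0.6, 0.3, -1.1]
opening: 0.0261
```

```bash
python3 goto.py 0.557 -0.0097 0.2067;python3 snap.py 17 scene wrist top;  python3 - <<'E'
from h import *
s=cv2.imread('pics/scene17.png')[200:260,290:350];w=cv2.imread('pics/wrist17.png')[230:280,290:340]
cv2.imwrite('pics/z17.png',np.hstack([cv2.resize(s,(400,400),interpolation=cv2.INTER_CUBIC),cv2.resize(w,(400,400),interpolation=cv2.INTER_CUBIC)]))
E
```

```text
t 17.38 p [ 0.557  -0.0102  0.2145] jaw 24.18 tooly [ 0.0013  0.0024 -1.    ] q6 -0.53 F [-0.6096  0.2974 -1.092 ] open 0.0261
lin [-0.0004  0.0078  0.0002] dist 0.007806685971518807
```

View pics/z17.png

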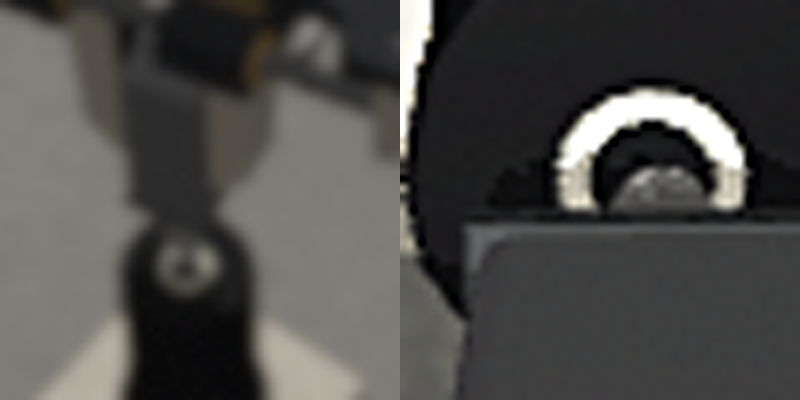

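carry_out(
  increments=[
    {"linear":[0.0003,0.001,-0.0008],"yaw":0},
    {"linear":[0.0003,0.002,-0.0008],"yaw":0},
    {"linear":[0.0003,0.003,-0.0008],"yaw":0},
    {"linear":[0.0003,0.004,-0.0008],"yaw":0},
    {"linear":[0.0003,0.0045,-0.0008],"yaw":0},
  ],
)

```text
t: 18.15
tool_pos: [0.5568, -0.0108, 0.2107]
orientation: [-1.377, 0.892, -0.893]
force: [-0.1, -0.2, -1.4]
opening: 0.0262
```

```bash
cat > f.py <<'E'
from plant import robot
import numpy as np
F=[]
for i in range(6):
    robot.read_camera('scene'); s=robot.read_state();F.append(s['force'])
print(s['t'],s['tool_pos'],np.mean(F,0),np.std(F,0))
E
python3 f.py
```

```text
18.45 [ 0.55687873 -0.0107725   0.21083744] [ 0.44803417 -0.02340692 -1.27254923] [0.42527195 0.41827106 0.45616096]
```

carry_out(
  increments=[
    {"linear":[0,0.001,0],"yaw":0},
    {"linear":[0,0.002,0],"yaw":0},
    {"linear":[0,0.003,0],"yaw":0},
    {"linear":[0,0.0035,0],"yaw":0},
    {"linear":[0,0.0035,0],"yaw":0},
  ],
)

```text
t: 19.08
tool_pos: [0.557, -0.0108, 0.2075]
orientation: [-1.376, 0.891, -0.894]
force: [0.1, -0.5, 1.0]
opening: 0.0259
```

```bash
python3 f.py; python3 goto.py;python3 snap.py 18 scene wrist;  python3 - <<'E'
from h import *
s=cv2.imread('pics/scene18.png')[200:260,290:350];w=cv2.imread('pics/wrist18.png')[230:280,290:340]
cv2.imwrite('pics/z18.png',np.hstack([cv2.resize(s,(400,400),interpolation=cv2.INTER_CUBIC),cv2.resize(w,(400,400),interpolation=cv2.INTER_CUBIC)]))
E
```

```text
19.375 [ 0.55696026 -0.01076436  0.20743623] [-0.42609649  0.20462112  1.12834502] [0.45296639 0.31190278 0.47514928]
t 19.38 p [ 0.557  -0.0108  0.2074] jaw 24.19 tooly [ 0.0029  0.0022 -1.    ] q6 -0.54 F [-1.1729  0.5672  0.6952] open 0.0256
```

View pics/z18.png

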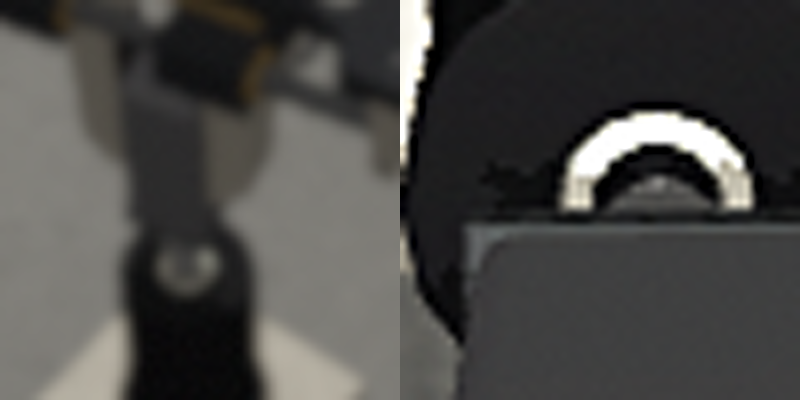

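carry_out(
  increments=[
    {"linear":[0,0.0005,0],"yaw":0},
    {"linear":[0,0.0009,0],"yaw":0},
    {"linear":[0,0.0009,0],"yaw":0},
    {"linear":[0,0.0009,0],"yaw":0},
  ],
)

```text
t: 19.98
tool_pos: [0.557, -0.0108, 0.2065]
orientation: [-1.376, 0.891, -0.893]
force: [-0.0, 0.2, 1.4]
opening: 0.0259
```

```bash
python3 f.py; python3 f.py; python3 goto.py; python3 snap.py 19 scene top
```

```text
20.275 [ 0.55699368 -0.01078214  0.20654745] [-0.22202324  0.10606843  1.44980941] [0.25667692 0.37601689 0.349841  ]
20.575 [ 0.55699352 -0.01076923  0.2065434 ] [ 0.05085836 -0.05945281  1.69747934] [0.4633626  0.59493654 0.47623073]
t 20.57 p [ 0.557  -0.0108  0.2065] jaw 24.19 tooly [ 0.0029  0.0022 -1.    ] q6 -0.54 F [-0.5283 -0.1465  1.2558] open 0.0261
```

View pics/scene19.png

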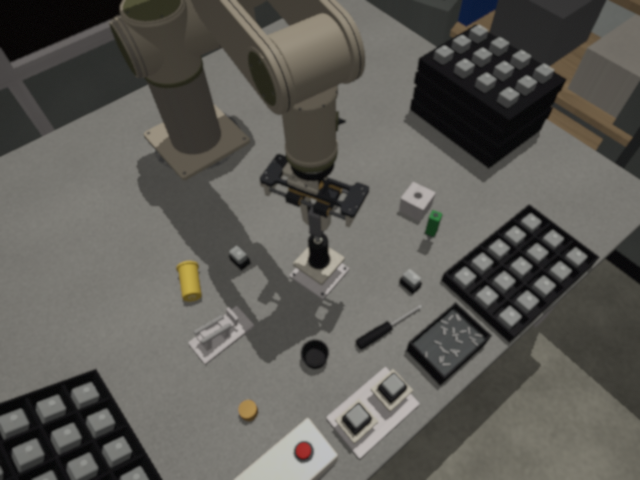

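```bash
python3 -c "
from plant import robot
robot.close_job()
s=robot.read_state();print(s['t'],s['tool_pos'],s['force'])"
```

```text
the job is handed in; nothing more can be done
the job is handed in; nothing more can be done
```

I handed the job in at about 20.7 s, with the cup mouth down over the peg and the gauge held on its ring mark. No verdict is reported, so this rests on my own checks.

**What I did**
- **Cup:** I gripped it lightly (3–4 N) near its closed end, so its own weight swung it mouth down as it was lifted. I lowered it over the peg until it touched the plate, pressing with about 5 N, and let it go.
- **Gauge:** I took it from its stand with a 25 N grip, squared to its sides. I then lowered it onto the mark.

**Last checks**
- **Cup pose:** After release, the top view showed the cup upright on the plate. Mark position estimates agreed to about 1.5 mm.
- **Settling:** The cup was still tilted 2–3 degrees when its rim first touched. The last part of that settled by pressing and releasing, a rim movement of at most a millimetre or two.
- **Gauge tip:** In the last wrist view, taken before the final 0.9 mm press, the tip was within about 1 mm of the ring's centre. The hand was tilted by about 0.2 degrees.
- **Plunger:** The mean vertical force rose from -1.3 N hanging to about +1.6 N, so the push is about 2.9 N. That puts the plunger roughly 3.9 mm in, and the height change agrees (about 4 mm).
- **Bystanders:** The final scene picture shows the other objects where they started.
- **Not checked:** I could not read the plunger directly, and the state could not be read again after handing in.

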